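# Feed a loaded carrier past the gate of the chute

### The job

Press the long pedal beside the chute with one fingertip to raise the red gate and, while holding it down, push the loaded tray along by its brass push plate with the other fingertip until the load box has gone right under the gate, so that the gate never comes down on the load. With the tray's nose fully home against the steel end stop, let the gate drop shut behind the load box and move clear. Only press and push: the tray must stay flat in the chute, never lifted or carried, and the things around are left alone.

Things in the scene. Friction and masses are not known exactly. Their poses are not given: they have to be found in the camera images.
- chute: Fixed feed chute. Origin on the table, under the channel's centre line, in the gate's plane; z up; trays are pushed along -y; pedal on the -x side. y from +0.298 (open entry) to -0.142. Floor 6 mm thick; channel 70 mm wide between wooden rails 12 mm thick, tops 30 mm above the table. Three dark bearings on the -x rail (y = 0.022, 0.160, 0.286) rise to 50 mm.
- stop (a point): Middle of the dark steel end stop's face that the tray's nose meets, at chute y = -0.132, 21 mm above the table; the stop's top is at 36 mm.
- gate (a joint): Angle of gate and pedal, one rigid piece on a shaft along the chute's y axis at chute x = -0.041, 42 mm above the table. 0 = shut; grows as the pedal goes down and the leaf up; stop at 0.85. From 0.70 up the load box passes. A spring shuts it; about 3 to 5 N down on the middle of the pedal holds it open. The tray cannot push it open.
- gate_leaf (a point): Middle of the red gate leaf's lower edge, 20 mm above the table when shut. The leaf hangs in the channel at chute x -0.020 to +0.010, y -0.006 to +0.006. With the gate open its red arm reaches about 82 mm above the table.
- pedal (a point): Point on the upper face of the pedal (steel plate, black rubber tread), half-way along it, 36 mm from the shaft. Plate: chute y +0.043 to +0.293, 4 to 62 mm out from the shaft towards -x. Shut, it slopes 30 degrees up outwards (edge 73 mm above the table); at gate = 0.8 it slopes 16 degrees down and its face 36 mm out is about 34 mm above the table.
- tray: Loose carrier tray on the chute's floor: 64 mm wide, y from -0.100 (nose) to +0.090, about 0.5 kg. Origin at the underside on its centre line, axes as the chute's. Load box y -0.100 to +0.020, 32 mm high; then a gap with only the 8 mm base. Starts with its nose 20 to 60 mm short of the gate leaf. Home: nose on the stop, origin at chute y = -0.032, so the gate drops into the gap.
- push_face (a point): Middle of the rear face of the tray's upright brass push plate (56 mm wide, 10 mm thick, at tray y +0.080 to +0.090, top 56 mm above the tray's underside), 42 mm above the tray's underside: push here along the chute's -y. A fingertip at the height of the pressed pedal meets it.
- ink_tin: Bystander: round ink tin with a black lid, 88 mm across, 47 mm high, origin under its centre. Leave alone.
- quoin_key: Bystander: steel T-handled key lying flat, 70x105x10 mm, origin under its centre. Leave alone.
- loupe: Bystander: black stand magnifier, 40 mm across, 40 mm high, origin under its centre. Leave alone.

How it is judged:
On the way, in this order (a step that is already met when the one before it is completed fails the run):
1. a fingertip holds the gate up by its pedal while the tray is still before the gate (value of joint gate above 0.6 rad and contact force between the fingers and gate above 0.3 N and y of tray in the frame of chute above 0.1 m), for 0.1 s.
2. with the gate held up by a fingertip on the pedal, the tray is pushed by the other and its load box is under the gate (value of joint gate above 0.6 rad and contact force between the fingers and gate above 0.3 N and contact force between the fingers and tray above 0.2 N and y of tray in the frame of chute between -0.015 and 0.085 m), for 0.1 s.
3. the load box is past the gate and the gate has dropped shut behind it (value of joint gate below 0.08 rad and y of tray in the frame of chute below -0.024 m), for 0.2 s.
At the end, for the whole second after the job is handed in: The tray lies flat in the chute with its nose within 5 mm of the end stop and at rest, and the gate is shut (under 0.08 rad) behind the load box (y of tray in the frame of chute between -0.036 and -0.027 m and value of joint gate below 0.08 rad and x of tray in the frame of chute between -0.006 and 0.006 m and height (world z) of tray between 0.003 and 0.009 m and angle between tray's own z axis and vertical below 0.05 rad and angle between the y axis of tray and the y axis of chute, either way round below 0.12 rad and linear speed of tray below 0.02 m/s); the robot touches nothing.
It fails at once if the tray is lifted or tipped (height (world z) of tray above 0.018 m or angle between tray's own z axis and vertical above 0.2 rad).
It fails at once if the ink tin is disturbed (distance of ink_tin from where it was at the start of the episode above 0.02 m or angle between ink_tin's own z axis and vertical above 0.3 rad).
It fails at once if the quoin key is disturbed (distance of quoin_key from where it was at the start of the episode above 0.02 m or angle between quoin_key's own z axis and vertical above 0.3 rad).
It fails at once if the loupe is disturbed (distance of loupe from where it was at the start of the episode above 0.02 m or angle between loupe's own z axis and vertical above 0.3 rad).
It fails at once if the gate comes down on the load box (contact force between tray and gate above 1.5 N and y of tray in the frame of chute between -0.005 and 0.08 m).
It also fails if it takes over 50 s, if anything falls off the work surface, if the arm or the gripper's body presses on something with over 40 N, if the wrist force passes 120 N, or if a joint passes its speed limit or range.

### The arm

A 6-joint arm with a two-finger parallel gripper is mounted at the origin on a cart in front of the work surface, level with it; the furniture and walls round the work are solid. World frame = base frame: x ahead of the robot, y to its left, z up, the work surface at z = 0. Lengths are in m, angles in rad, forces in N, time in s.
With the tool pointing down it reaches from about 0.3 to 0.875 m from the base axis. Payload 6.4 kg.
Tool frame: the origin (TCP) lies midway between the tips of the shut fingers; the grasp point (between the pads) lies 19 mm behind it; z points along the fingers, y is the line along which they close (so a half turn about z gives the same grasp; the last joint's range is limited). The gripper opens to 85 mm and grips with 20 to 120 N. Pads are 22 mm wide; open, the fingers measure 114 mm over their backs; the gripper's body (76 mm by 85 mm) begins 54 mm behind the grasp point. The pads swing forward as they close: fully open they stand 13 mm farther back than shut.
Start: joints at [-1.314, 0.181, 1.607, -0, 1.354, -0.206], TCP at [0.257, -0.515, 0.231] pointing down, gripper open.
Joint ranges: [-2.99, 2.99], [-0.89, 2.07], [0.3, 2.58], [-1.14, 4.28], [0, 2.63], [-3.12, 3.12]. Speed limits (rad/s): [2.57, 2.57, 3.01, 3.14, 3.14, 3.14].

### API

Orientations are given as a unit quaternion [w, x, y, z].
In Python, from station import telemetry, eyes, workorder gives the robot as it stands.
- The arm moves only by the shell command python3 -m inch 'ROWS' [FORCE]. ROWS is JSON, a list of rows, each a list of 3 entries, a list of its own where there are three numbers: the opening, from -1 (shut) to 1 (fully open), so that 0 is half open, then the shift along the tool's x, y, z in units of 0.75 m (1.0 is 0.75 m), then the turn, a rotation vector about the tool's x, y, z in units of 360 degrees (1.0 is 360 degrees). A call has 1 to 10 rows; each row is the pose to reach, as a shift and turn from the pose commanded when the call began, along the tool's axes at that moment, turning the shorter way round; what a row does not reach only later rows make up. A row lasts 1/8 s, in which the tool goes at most 62.5 mm and 10.7 degrees, less where a joint would pass 70% of its speed; a pose out of reach is approached as far as the arm can. A call with a number of a shift or a turn outside -1 to 1 is refused whole. A call with a gripper value outside its range is refused whole. The fingers move at their own pace and stop on an object; FORCE is the grip in N (left out, the last holds). Time passes only in rows, so rows that repeat a pose let the fingers close. It gives the time, the measured TCP pose, the force, the opening and the grip force at its end, in the units of the state.
- telemetry.sense(): the state, without advancing time (a new reading comes with each control period).
- eyes.get_image(name): name is "side" or "top" or "wrist"; returns the picture (384x512x3 uint8, red, green, blue); there is no depth.
- eyes.camera_params(name): a dict with "fx", "fy", "cx", "cy" (pixels), "T" (4x4, takes a point from camera to world coordinates); the wrist camera has in their place "hand_eye" (4x4, takes a point from camera to tool coordinates, whose origin is the TCP and whose axes are the flange's). Camera axes: x right, y up, looking along -z (the intrinsics and any distortion apply to the point x, -y, -z); pixel columns grow to the right and rows downward; lengths in m; the calibration is good to about 2 mm. A picture is of the moment at which its call begins: read the wrist's pose just before it. camera_params takes no time and is no camera call.
- workorder.sign_off(): hands the job in; it is judged then, once.
Trained networks look in the newest picture that a camera, given by its name, has taken for a name from the list of things; names that differ only in an ending like _2 or _b are one class to them, and where a whole thing is asked for, a point or a joint stands for the part that bears it (a point fixed in the world has none). Each returns a list of dicts, best first, with "score" (0 to 1); they miss things now and then, are a little off and sometimes report something else, mostly with a low value. They report only what shows in the picture. A call takes as long as a camera call.
- eyes.look_for(camera, query): "rect" ([centre column, centre row, width, height] in pixels, round what is visible of it).
- eyes.mark_of(camera, query): "pixel" ([column, row] in pixels: a listed point, or the origin of a listed thing).
The state is a dict: "clock": time; "joints": joint angles; "joint_vel": joint speeds; "joint_torque": joint torques, N m; "eef_pos": TCP position; "orientation": TCP orientation; "force": force on the tool from outside, world axes, zero at the start; "moment": the same for the moment, N m; "grip_width": finger opening in m; "grasp_force": force on a finger pad.
Only numpy, scipy, OpenCV 4.12 (cv2) and the standard library are available. Lean on these libraries where they do the work, as an engineer would, in place of code of your own. Each camera call takes 0.05 s, during which the arm holds its last target. There are 200 camera calls.

## Working session

There is one attempt and no reset: what is moved stays moved. The work goes in short steps, Python scripts to look and compute and a shell command to move; the robot and the scene stay as the last step left them, time stands still between calls to the robot, and variables do not carry over. Pictures are saved under pics/ and viewed, at most 10 in all, crops included, and the job is handed in when it is done.

```bash
ls; mkdir -p pics
cat > h.py <<'E'
import numpy as np, cv2
from station import telemetry, eyes, workorder
def snap(c,name):
    im=eyes.get_image(c); cv2.imwrite(f'pics/{name}.png',im[:,:,::-1]); return im
def ray(c,px):
    p=eyes.camera_params(c); T=np.array(p['T'])
    d=np.array([(px[0]-p['cx'])/p['fx'],-(px[1]-p['cy'])/p['fy'],-1.])
    return T[:3,3],T[:3,:3]@d
def atz(c,px,z):
    o,d=ray(c,px); return o+d*(z-o[2])/d[2]
E
python3 - <<'E'
from h import *
s=telemetry.sense(); print(s)
for c in ('top','side'):
    print(c,eyes.camera_params(c))
    snap(c,c+'0')
    for q in ['chute','stop','gate_leaf','pedal','tray','push_face','ink_tin','quoin_key','loupe']:
        z=dict(stop=.021,gate_leaf=.02,pedal=.06,tray=.006,push_face=.048).get(q,0)
        for r in eyes.mark_of(c,q)[:2]:
            print(q,round(r['score'],2),np.round(r['pixel'],1),np.round(atz(c,r['pixel'],z),3))
E
```

```text
pics
{'clock': 0.0, 'joints': array([-1.31427923e+00,  1.81549448e-01,  1.60804522e+00,  7.29649272e-06,
        1.35380842e+00, -2.06314475e-01]), 'joint_vel': array([ 0.00096048,  0.00198459,  0.00051096,  0.00015153, -0.00056771,
       -0.00024337]), 'joint_torque': array([ 9.39504457e-05, -4.44881022e+01, -3.51335299e+01, -3.56236369e-04,
        9.07746231e-03,  1.01372282e-05]), 'eef_pos': array([ 0.25658951, -0.51393276,  0.23036145]), 'orientation': array([-9.05020643e-04,  9.73342434e-01,  2.29354936e-01, -1.91588712e-05]), 'force': array([ 0.45388974, -0.88333723,  1.12228988]), 'moment': array([ 0.01732504, -0.02663172,  0.02245325]), 'grasp_force': 0.0, 'grip_width': 0.08512517099620943}
top {'fx': 376.7776127752102, 'fy': 376.7776127752102, 'cx': 252.18620332701497, 'cy': 188.45426499297417, 'T': array([[ 0.01686328,  0.99566732, -0.09144522,  0.50930158],
       [-0.99977957,  0.01793542,  0.01091519, -0.06040652],
       [ 0.01250801,  0.09124099,  0.99575029,  0.90669777],
       [ 0.        ,  0.        ,  0.        ,  1.        ]])}
chute 0.95 [282.6 182.6] [ 0.608
[... 578 characters left out ...]
0147e-01, -8.22197196e-01,
        -7.69221397e-01],
       [ 9.58804602e-04,  8.23955288e-01,  5.66654007e-01,
         5.48565356e-01],
       [ 0.00000000e+00,  0.00000000e+00,  0.00000000e+00,
         1.00000000e+00]])}
chute 0.56 [260.7 233.9] [ 0.611 -0.135  0.   ]
stop 0.7 [285.  274.2] [ 0.642 -0.261  0.021]
gate_leaf 0.65 [258.2 225.6] [ 0.607 -0.134  0.02 ]
pedal 0.69 [206.5 164.9] [0.509 0.021 0.06 ]
tray 0.73 [258.5 229.1] [ 0.608 -0.128  0.006]
tray 0.71 [237. 185.] [0.57  0.022 0.006]
push_face 0.91 [231.5 150.4] [0.561 0.098 0.048]
ink_tin 0.93 [323.4 228.4] [ 0.732 -0.126  0.   ]
quoin_key 0.82 [199.2 296.1] [ 0.503 -0.279  0.   ]
loupe 0.54 [283.2 171.4] [0.677 0.079 0.   ]
```

View pics/top0.png

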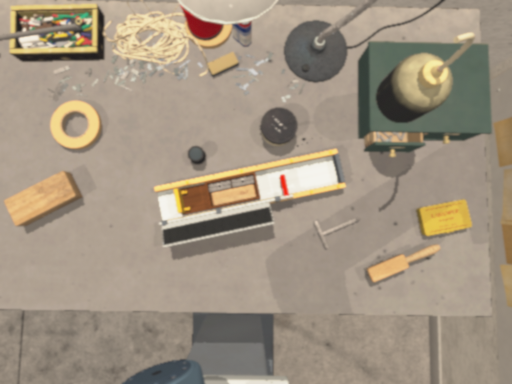

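View pics/side0.png

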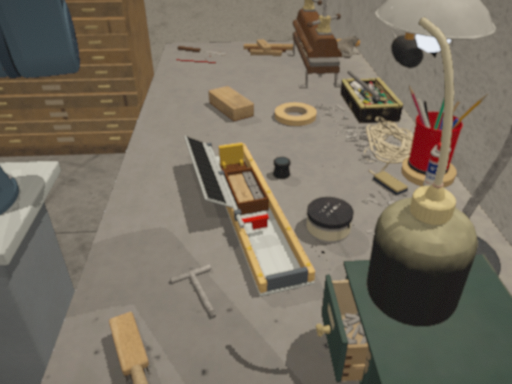

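The top view shows the chute running from the stop (340,165) to the entry (160,200). The pedal is on the robot's side (165-270, 225), the leaf is at (284,184) and the push plate at (178,200). The side view agrees. Next I fit the chute pose and work out the first move.

```bash
cat >> h.py <<'E'
from scipy.spatial.transform import Rotation as R
def Rt():
    s=telemetry.sense(); q=s['orientation']; return np.array(s['eef_pos']),R.from_quat([q[1],q[2],q[3],q[0]])
def move(p,yaw):
    "yaw: direction of tool x in world; tool pointing down. prints row shift, turn"
    x=np.array([np.cos(yaw),np.sin(yaw),0]);z=np.array([0,0,-1.]);G=R.from_matrix(np.c_[x,np.cross(z,x),z])
    p0,r0=Rt(); print('shift',np.round(r0.inv().apply(np.array(p)-p0)/.75,4),'turn',np.round((r0.inv()*G).as_rotvec()/(2*np.pi),4))
def chute(O,yaw,p):
    return np.array([*O,0])+R.from_euler('z',yaw).apply(p)
def wray(px):
    p=eyes.camera_params('wrist'); t,r=Rt(); H=np.array(p['hand_eye'])
    d=H[:3,:3]@np.array([(px[0]-p['cx'])/p['fx'],-(px[1]-p['cy'])/p['fy'],-1.])
    return t+r.apply(H[:3,3]),r.apply(d)
def watz(px,z):
    o,d=wray(px); return o+d*(z-o[2])/d[2]
E
python3 - <<'E'
from h import *
yaw=np.arctan2(.229,.973); O=(.608,-.14)
t=chute(O,yaw,[-.04,.268,.25]); print(t)
move(t,yaw+np.pi/2)
move(chute(O,yaw,[-.04,.20,.25]),yaw+np.pi/2)
p=eyes.camera_params('wrist'); print({k:np.round(v,3) for k,v in p.items()})
E
```

```text
[0.50766635 0.11170848 0.25      ]
shift [ 0.6722 -0.5977 -0.025 ] turn [-0.      0.     -0.2131]
shift [ 0.6514 -0.5095 -0.025 ] turn [-0.      0.     -0.2131]
{'fx': np.float64(270.894), 'fy': np.float64(270.894), 'cx': np.float64(255.716), 'cy': np.float64(191.194), 'hand_eye': array([[-0.001,  0.95 ,  0.312,  0.079],
       [ 1.   ,  0.001,  0.   , -0.   ],
       [-0.   ,  0.312, -0.95 , -0.143],
       [ 0.   ,  0.   ,  0.   ,  1.   ]])}
```

```bash
python3 -m inch '[[0.5,[0.08,-0.05,-0.025],[0,0,-0.025]],[0.5,[0.15,-0.11,-0.025],[0,0,-0.05]],[0.5,[0.22,-0.165,-0.025],[0,0,-0.075]],[0.5,[0.29,-0.22,-0.025],[0,0,-0.1]],[0.5,[0.36,-0.275,-0.025],[0,0,-0.125]],[0.5,[0.43,-0.33,-0.025],[0,0,-0.15]],[0.5,[0.5,-0.385,-0.025],[0,0,-0.175]],[0.5,[0.56,-0.44,-0.025],[0,0,-0.2]],[0.5,[0.61,-0.48,-0.025],[0,0,-0.213]],[0.5,[0.651,-0.5095,-0.025],[0,0,-0.213]]]'
python3 -m inch '[[0.5,[0,0,0],[0,0,0]],[0.5,[0,0,0],[0,0,0]]]'
python3 - <<'E'
from h import *
print(Rt()[0],Rt()[1].as_matrix().round(3), telemetry.sense()['force'],telemetry.sense()['grip_width'])
snap('wrist','w1')
for q,z in dict(chute=0,gate_leaf=.02,pedal=.06,tray=.006,push_face=.048,stop=.021).items():
    for r in eyes.mark_of('wrist',q)[:1]: print(q,round(r['score'],2),np.round(r['pixel'],1),np.round(watz(r['pixel'],z),4))
E
```

```text
clock: 2.25
eef_pos: [0.5236, 0.0475, 0.2504]
orientation: [0.0, 0.621, 0.784, 0.0]
force: [0.4, -1.7, 0.2]
grip_width: 0.0645
grasp_force: 0.0
clock: 2.5
eef_pos: [0.5227, 0.0454, 0.2498]
orientation: [-0.0, 0.621, 0.784, -0.0]
force: [-0.4, -0.4, 0.0]
grip_width: 0.0636
grasp_force: 0.0
[0.52274305 0.0453876  0.24980752] [[-0.229  0.973 -0.001]
 [ 0.973  0.229 -0.   ]
 [-0.    -0.001 -1.   ]] [-0.43087502 -0.3819864   0.03867599] 0.06363702673315856
chute 0.75 [282.  279.2] [ 0.6121 -0.1475  0.    ]
gate_leaf 0.78 [281.1 284.7] [ 0.6079 -0.1446  0.02  ]
pedal 0.92 [236.6 196.6] [0.5058 0.0027 0.06  ]
tray 0.88 [286.3 185.6] [0.575  0.0171 0.006 ]
push_face 0.81 [294.4 132. ] [0.559  0.0987 0.048 ]
```

View pics/w1.png

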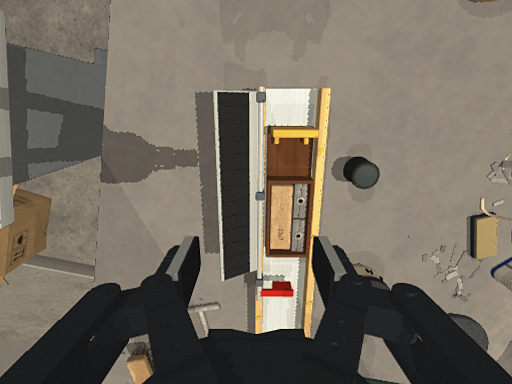

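Wrist view: the push plate is at (294,132), the leaf at (278,290), the pedal runs (235,90)-(238,275), and the right rail's outer edge goes from (330,88) to (312,325). I check the yaw from the rail line.

Run:
```python
from h import *
im=cv2.imread('pics/w1.png'); hsv=cv2.cvtColor(im,cv2.COLOR_BGR2HSV)
pts=[]
for r in list(range(92,235,6)):
    row=hsv[r,300:345]; m=(row[:,0]>15)&(row[:,0]<28)&(row[:,1]>120)&(row[:,2]>120)
    c=np.nonzero(m)[0]
    if len(c): pts.append((300+c[-1]+1,r))
W=np.array([watz(p,.03)[:2] for p in pts])
for side in (1,):
    v=cv2.fitLine(W.astype(np.float32),cv2.DIST_HUBER,0,.001,.001).ravel(); 
    yaw=np.arctan2(-v[0]*np.sign(v[1]),abs(v[1])); print(len(pts),'yaw',yaw,np.degrees(yaw))
ex=np.array([np.cos(yaw),np.sin(yaw)]);ey=np.array([-ex[1],ex[0]])
print('rail outer chute-x line', np.median(W@ex), 'centre x', np.median(W@ex)-.047)
for n,p in dict(ch1=(.608,-.144),ch2=(.611,-.135),ch3=(.6121,-.1475),leafT=(.604,-.146),leafS=(.607,-.134),leafW=(.6079,-.1446),pfT=(.56,.104),pfS=(.561,.098),pfW=(.559,.0987),stT=(.651,-.269),stS=(.642,-.261),trW=(.575,.0171),trT=(.574,.013),pedW=(.5058,.0027),entry=watz((295,88),.006)[:2]).items():
    print(n,np.dot(p,ex).round(4),np.dot(p,ey).round(4))
```

```text
24 yaw 0.22620423 12.960547
rail outer chute-x line 0.612173183635533 centre x 0.5651731836355329
ch1 0.5602 -0.2767
ch2 0.5652 -0.2686
ch3 0.5634 -0.281
leafT 0.5559 -0.2777
leafS 0.5615 -0.2667
leafW 0.56 -0.2773
pfT 0.5691 -0.0242
pfS 0.5687 -0.0303
pfW 0.5669 -0.0292
stT 0.5741 -0.4082
stS 0.5671 -0.3983
trW 0.5642 -0.1123
trT 0.5623 -0.1161
pedW 0.4935 -0.1108
entry 0.571 0.0244
```

Run:
```python
from h import *
move(chute((.6124,-.139),.2265,[-.04,.270,.10]),.2265+np.pi/2)
```

```text
shift [0.0949 0.0082 0.2002] turn [0.     0.     0.0003]
```

```bash
python3 -m inch '[[0.5,[0.05,0.008,0.04],[0,0,0]],[0.5,[0.095,0.008,0.1],[0,0,0]],[0.5,[0.095,0.008,0.17],[0,0,0]],[0.5,[0.095,0.008,0.2],[0,0,0]],[0.5,[0.095,0.008,0.2],[0,0,0]],[0.5,[0.095,0.008,0.2],[0,0,0]]]'
python3 - <<'E'
from h import *
a=snap('wrist','w2'); b=snap('side','s2')
cv2.imwrite('pics/c2.png',np.hstack([a[:,:,::-1][:,100:420],cv2.resize(b[80:260,130:310],(384,384),interpolation=cv2.INTER_CUBIC)[:,:,::-1]]))
for q,z in dict(pedal=.06,push_face=.048,tray=.006).items():
    for r in eyes.mark_of('wrist',q)[:1]:
        w=watz(r['pixel'],z); print(q,round(r['score'],2),np.round(r['pixel'],1), R.from_euler('z',-.2265).apply(w-[.6124,-.139,0]).round(4))
E
```

```text
clock: 3.6
eef_pos: [0.5137, 0.1158, 0.1014]
orientation: [0.001, 0.621, 0.783, 0.001]
force: [-0.2, 0.1, 0.3]
grip_width: 0.0644
grasp_force: 0.0
pedal 0.72 [214.8 328.7] [-0.0745  0.1657  0.06  ]
push_face 0.55 [306.8 233.6] [0.0014 0.2506 0.048 ]
tray 0.66 [293.2 290.6] [-0.0002  0.1628  0.006 ]
```

View pics/c2.png

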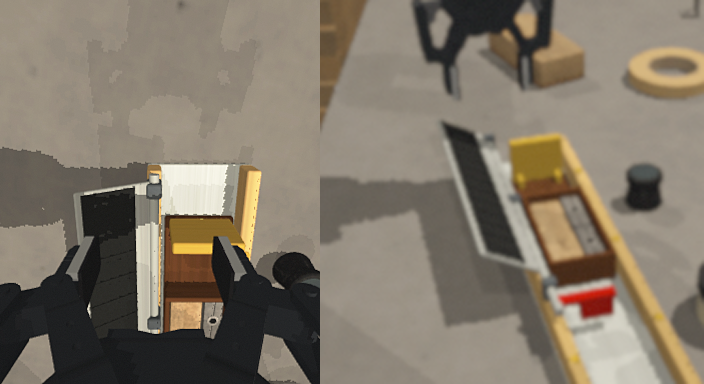

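Wrist crop: the plate's rear face covers rows 218-248, columns 270-340. Fingertips are near columns 185 and 325, row 240. The side crop shows the gate shut and the fingers still behind and above everything. I check these pixels numerically.

Run:
```python
from h import *
f=lambda px,z: R.from_euler('z',-.2265).apply(watz(px,z)-[.6124,-.139,0]).round(4)
print('tcp',R.from_euler('z',-.2265).apply(Rt()[0]-[.6124,-.139,0]).round(4))
for n,px,z in [('entry floor',(305,164),.006),('entry railtop',(352,167),.03),('face bottom',(305,218),.014),('face top',(305,248),.062),('plate L',(270,247),.062),('plate R',(342,247),.062),('railR outer',(359,200),.03),('tipR in',(314,240),.11),('tipR out',(330,240),.11),('tipL in',(195,240),.11),('tipL out',(178,240),.11),('ped out',(174,195),.073)]: print(n,f(px,z))
```

```text
tcp [-0.0392  0.2707  0.1012]
entry floor [0.0041 0.2985 0.006 ]
entry railtop [0.0378 0.3014 0.03  ]
face bottom [0.0057 0.2494 0.014 ]
face top [-0.0025  0.2459  0.062 ]
plate L [-0.0291  0.2467  0.062 ]
plate R [0.0255 0.2468 0.062 ]
railR outer [0.0469 0.2731 0.03  ]
tipR in [-0.0079  0.2786  0.11  ]
tipR out [0.001  0.2786 0.11  ]
tipL in [-0.0737  0.2785  0.11  ]
tipL out [-0.0831  0.2785  0.11  ]
ped out [-0.0946  0.2921  0.073 ]
```

All consistent: entry at y=0.299, rail at 0.047, push face at y≈0.247, fingertips at x≈-0.004 and -0.078. I press in stages.

```bash
python3 -m inch '[[0.5,[0,0,0.03],[0,0,0]],[0.5,[0,0,0.05],[0,0,0]],[0.5,[0,0,0.06],[0,0,0]],[0.5,[0,0,0.07],[0,0,0]],[0.5,[0,0,0.08],[0,0,0]],[0.5,[0,0,0.08],[0,0,0]]]'
python3 -m inch '[[0.5,[0,0,0.008],[0,0,0]],[0.5,[0,0,0.012],[0,0,0]],[0.5,[0,0,0.012],[0,0,0]]]'
python3 - <<'E'
from h import *
a=snap('wrist','w3'); b=snap('side','s3')
cv2.imwrite('pics/c3.png',np.hstack([a[:,:,::-1][:,100:420],cv2.resize(b[80:260,130:310],(384,384),interpolation=cv2.INTER_CUBIC)[:,:,::-1]]))
E
```

```text
clock: 4.6
eef_pos: [0.5124, 0.1161, 0.0396]
orientation: [-0.0, 0.621, 0.784, -0.0]
force: [-0.9, -0.4, 1.9]
grip_width: 0.0639
grasp_force: 0.7
clock: 4.97
eef_pos: [0.513, 0.1161, 0.0311]
orientation: [0.0, 0.621, 0.784, 0.0]
force: [-0.0, -0.5, 2.7]
grip_width: 0.0642
grasp_force: 1.1
```

View pics/c3.png

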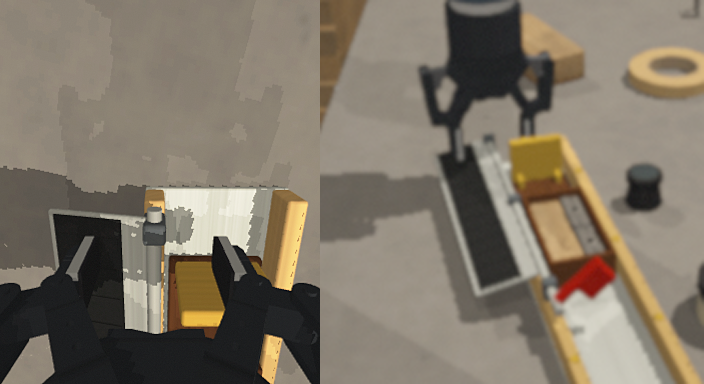

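The pedal is partly down and the leaf is tilted up at about (590,280), with the right finger still clear behind the plate. I press further until the stop.

```bash
for i in 1 2 3; do python3 -m inch '[[0.5,[0,0,0.004],[0,0,0]],[0.5,[0,0,0.004],[0,0,0]]]' | egrep 'eef|force:'; done
python3 - <<'E'
from h import *
a=snap('wrist','w4'); b=snap('side','s4')
cv2.imwrite('pics/c4.png',np.hstack([a[:,:,::-1][:,100:420],cv2.resize(b[80:260,130:310],(384,384),interpolation=cv2.INTER_CUBIC)[:,:,::-1]]))
E
```

```text
eef_pos: [0.5126, 0.1161, 0.0279]
force: [1.4, -0.2, 2.4]
grasp_force: 1.1
eef_pos: [0.5131, 0.1162, 0.0264]
force: [-2.6, 0.1, 15.4]
grasp_force: 7.9
eef_pos: [0.5135, 0.1163, 0.0253]
force: [-8.1, 0.9, 34.9]
grasp_force: 17.7
```

View pics/c4.png

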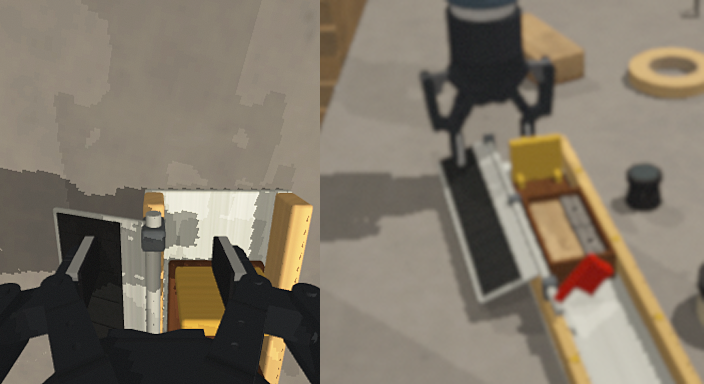

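The gate is hard against its stop (force jumps at TCP z≈0.027). I back off to a few newtons, then start the push.

```bash
python3 -m inch '[[0.5,[0,0,-0.004],[0,0,0]],[0.5,[0,0,-0.007],[0,0,0]],[0.5,[0,0,-0.007],[0,0,0]]]' | egrep 'eef|force:'
python3 -m inch '[[0.5,[-0.008,0,0],[0,0,0]],[0.5,[-0.016,0,0],[0,0,0]],[0.5,[-0.024,0,0],[0,0,0]],[0.5,[-0.032,0,0],[0,0,0]],[0.5,[-0.04,0,0],[0,0,0]],[0.5,[-0.048,0,0],[0,0,0]],[0.5,[-0.048,0,0],[0,0,0]]]'
python3 - <<'E'
from h import *
print('tcp',R.from_euler('z',-.2265).apply(Rt()[0]-[.6124,-.139,0]).round(4))
a=snap('wrist','w5'); b=snap('side','s5')
cv2.imwrite('pics/c5.png',np.hstack([a[:,:,::-1][:,100:420],cv2.resize(b[80:260,130:310],(384,384),interpolation=cv2.INTER_CUBIC)[:,:,::-1]]))
E
```

```text
eef_pos: [0.5127, 0.1161, 0.0274]
force: [0.2, -0.2, 2.6]
grasp_force: 1.3
clock: 7.18
eef_pos: [0.5201, 0.0805, 0.0268]
orientation: [-0.001, 0.621, 0.783, -0.001]
force: [-2.1, 0.6, 2.6]
grip_width: 0.0638
grasp_force: 1.7
tcp [-0.0406  0.2347  0.0268]
```

View pics/c5.png

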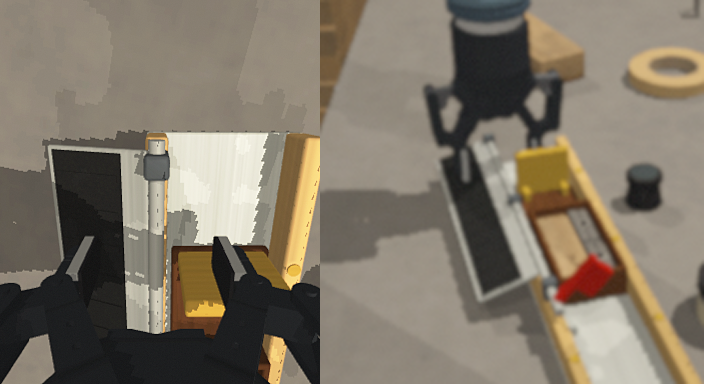

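The tray is moving (plate at the finger) and the gate is still up with its nose just short of the leaf. Force is steady, so I continue.

```bash
P='[[0.5,[-0.008,0,0],[0,0,0]],[0.5,[-0.016,0,0],[0,0,0]],[0.5,[-0.024,0,0],[0,0,0]],[0.5,[-0.032,0,0],[0,0,0]],[0.5,[-0.04,0,0],[0,0,0]],[0.5,[-0.048,0,0],[0,0,0]],[0.5,[-0.056,0,0],[0,0,0]],[0.5,[-0.064,0,0],[0,0,0]],[0.5,[-0.072,0,0],[0,0,0]]]' ; true
python3 -m inch '[[0.5,[-0.008,0,0],[0,0,0]],[0.5,[-0.016,0,0],[0,0,0]],[0.5,[-0.024,0,0],[0,0,0]],[0.5,[-0.032,0,0],[0,0,0]],[0.5,[-0.04,0,0],[0,0,0]],[0.5,[-0.048,0,0],[0,0,0]],[0.5,[-0.056,0,0],[0,0,0]],[0.5,[-0.064,0,0],[0,0,0]]]'
python3 - <<'E'
from h import *
print('tcp',R.from_euler('z',-.2265).apply(Rt()[0]-[.6124,-.139,0]).round(4))
E
```

```text
clock: 8.28
eef_pos: [0.5318, 0.034, 0.0273]
orientation: [-0.0, 0.621, 0.784, -0.0]
force: [-2.1, 3.4, 1.2]
grip_width: 0.0642
grasp_force: 2.1
tcp [-0.0397  0.1866  0.0273]
```

```bash
python3 -m inch '[[0.5,[-0.008,0,0.0005],[0,0,0]],[0.5,[-0.016,0,0.0005],[0,0,0]],[0.5,[-0.024,0,0.0005],[0,0,0]],[0.5,[-0.032,0,0.0005],[0,0,0]],[0.5,[-0.04,0,0.0005],[0,0,0]],[0.5,[-0.048,0,0.0005],[0,0,0]],[0.5,[-0.056,0,0.0005],[0,0,0]],[0.5,[-0.064,0,0.0005],[0,0,0]],[0.5,[-0.072,0,0.0005],[0,0,0]]]'
python3 - <<'E'
from h import *
print('tcp',R.from_euler('z',-.2265).apply(Rt()[0]-[.6124,-.139,0]).round(4))
b=snap('side','s6')
cv2.imwrite('pics/c6.png',cv2.resize(b[100:300,150:350],(500,500),interpolation=cv2.INTER_CUBIC)[:,:,::-1])
E
```

```text
clock: 9.4
eef_pos: [0.5441, -0.0181, 0.0273]
orientation: [-0.0, 0.621, 0.784, 0.0]
force: [-3.0, 5.6, 5.6]
grip_width: 0.0641
grasp_force: 3.6
tcp [-0.0394  0.1331  0.0273]
```

View pics/c6.png

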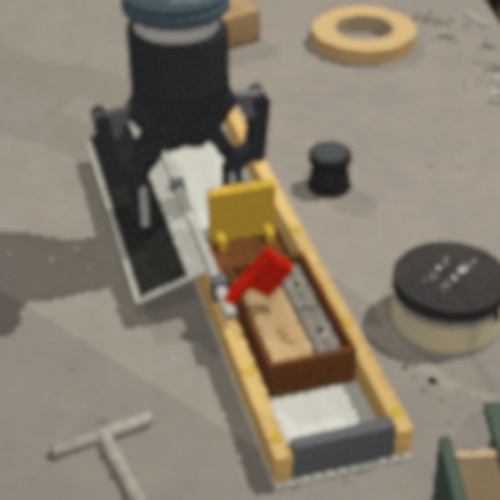

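The load box is half under the raised leaf (260,275), and the nose is about 60 mm from the stop. Continuing, then creeping to the stop.

```bash
python3 -m inch '[[0.5,[-0.008,0,0],[0,0,0]],[0.5,[-0.016,0,0],[0,0,0]],[0.5,[-0.024,0,0],[0,0,0]],[0.5,[-0.032,0,0],[0,0,0]],[0.5,[-0.04,0,0],[0,0,0]],[0.5,[-0.048,0,0],[0,0,0]],[0.5,[-0.056,0,0],[0,0,0]],[0.5,[-0.064,0,0],[0,0,0]],[0.5,[-0.072,0,0],[0,0,0]],[0.5,[-0.074,0,0],[0,0,0]]]' | egrep 'eef|force'
python3 -m inch '[[0.5,[-0.002,0,0],[0,0,0]],[0.5,[-0.004,0,0],[0,0,0]],[0.5,[-0.004,0,0],[0,0,0]]]'| egrep 'eef|force'
python3 -m inch '[[0.5,[-0.002,0,0],[0,0,0]],[0.5,[-0.004,0,0],[0,0,0]],[0.5,[-0.004,0,0],[0,0,0]]]'| egrep 'eef|force'
python3 - <<'E'
from h import *
print('tcp',R.from_euler('z',-.2265).apply(Rt()[0]-[.6124,-.139,0]).round(4))
E
```

```text
eef_pos: [0.5567, -0.0722, 0.0272]
force: [-3.7, 6.2, 6.3]
grasp_force: 4.2
eef_pos: [0.5574, -0.075, 0.0273]
force: [-1.8, 4.5, 6.0]
grasp_force: 3.8
eef_pos: [0.5581, -0.0778, 0.0272]
force: [-3.0, 5.6, 5.7]
grasp_force: 3.6
tcp [-0.0392  0.0718  0.0272]
```

```bash
for i in 1 2 3; do python3 -m inch '[[0.5,[-0.001,0,0],[0,0,0]],[0.5,[-0.002,0,0],[0,0,0]],[0.5,[-0.002,0,0],[0,0,0]]]'| egrep 'eef|force:'; done
python3 - <<'E'
from h import *
print('tcp',R.from_euler('z',-.2265).apply(Rt()[0]-[.6124,-.139,0]).round(4))
E
```

```text
eef_pos: [0.5584, -0.0792, 0.0273]
force: [-2.2, 5.9, 5.9]
grasp_force: 3.8
eef_pos: [0.5586, -0.0805, 0.0272]
force: [-2.2, 6.9, 6.9]
grasp_force: 4.5
eef_pos: [0.5587, -0.0806, 0.0273]
force: [-4.8, 11.9, 8.7]
grasp_force: 7.0
tcp [-0.0392  0.069   0.0273]
```

The force rises at y=0.069, which is exactly the predicted home position. One more nudge to confirm, then a picture.

```bash
python3 -m inch '[[0.5,[-0.001,0,0],[0,0,0]],[0.5,[-0.001,0,0],[0,0,0]]]'| egrep 'eef|force:'
python3 - <<'E'
from h import *
b=snap('side','s7')
cv2.imwrite('pics/c7.png',cv2.resize(b[100:300,150:350],(500,500),interpolation=cv2.INTER_CUBIC)[:,:,::-1])
E
```

```text
eef_pos: [0.5587, -0.0806, 0.0273]
force: [-5.5, 15.5, 10.5]
grasp_force: 8.6
```

View pics/c7.png

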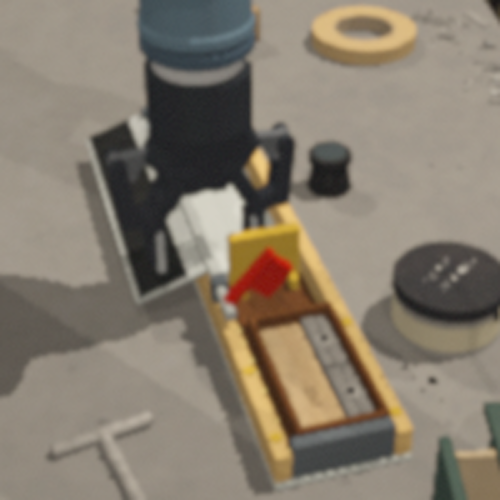

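The nose is against the steel stop, and the leaf is over the gap between load box and plate. I ease off the plate, then raise the fingers slowly so the gate shuts.

```bash
python3 -m inch '[[0.5,[0.004,0,0],[0,0,0]],[0.5,[0.008,0,0],[0,0,0]],[0.5,[0.008,0,-0.015],[0,0,0]],[0.5,[0.008,0,-0.03],[0,0,0]],[0.5,[0.008,0,-0.045],[0,0,0]],[0.5,[0.008,0,-0.06],[0,0,0]],[0.5,[0.008,0,-0.09],[0,0,0]],[0.5,[0.008,0,-0.14],[0,0,0]],[0.5,[0.008,0,-0.2],[0,0,0]],[0.5,[0.008,0,-0.2],[0,0,0]]]'| egrep 'clock|eef|force:'
python3 -m inch '[[0.5,[0,0,0],[0,0,0]],[0.5,[0,0,0],[0,0,0]],[0.5,[0,0,0],[0,0,0]],[0.5,[0,0,0],[0,0,0]]]'| egrep 'eef|force:'
python3 - <<'E'
from h import *
b=snap('side','s8')
cv2.imwrite('pics/c8.png',cv2.resize(b[100:300,150:350],(500,500),interpolation=cv2.INTER_CUBIC)[:,:,::-1])
E
```

```text
clock: 14.12
eef_pos: [0.5607, -0.0783, 0.1819]
force: [0.3, 1.1, 0.4]
grasp_force: 0.0
eef_pos: [0.5576, -0.0773, 0.1762]
force: [-0.2, 0.2, -0.4]
grasp_force: 0.0
```

View pics/c8.png

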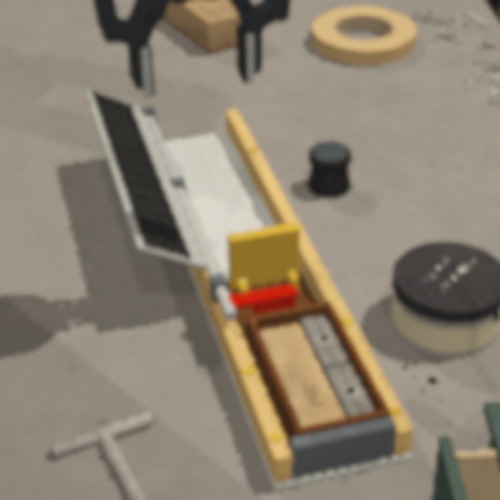

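The gate is shut in the gap (265,298), the tray is home, the fingers are clear, and nothing else in the crop looks moved.

```bash
python3 -c "
from station import workorder; print(workorder.sign_off())"
```

```text
the job is handed in; nothing more can be done
None
```

The tray is home against the end stop with the gate shut behind the load box and the arm clear; I handed the job in at about 15 s, and sign-off returned no verdict.

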